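# Tip the clay truck and clip it down again

### The arm

A 6-joint arm with a two-finger parallel gripper is mounted at the origin on the work surface; the furniture and walls round the work are solid. World frame = base frame: x ahead of the robot, y to its left, z up, the work surface at z = 0. Lengths are in m, angles in degrees, forces in N, time in s.
With the tool pointing down it reaches from about 0.4 to 0.825 m from the base axis. Payload 7 kg.
Tool frame: the origin (TCP) lies at the centre of the arm's flange, where the gripper is bolted on; the fingertips stand 178 mm ahead of it and the grasp point (between the pads) lies 159 mm ahead of it; x points along the fingers, y is the direction in which the jaws open and shut, and the axes are right-handed (so a half turn about x gives the same grasp; the last joint's range is limited). The gripper opens to 88 mm and grips with 3 to 60 N. Pads are 19 mm wide; open, the fingers measure 130 mm over their backs; the gripper's body (78 mm by 193 mm) begins 47 mm behind the grasp point.
Start: joints at [-50.93, 20.546, 0.682, 0, -70.136, -16.507], TCP at [0.259, -0.623, 0.405] pointing down, gripper open.
Joint ranges: [-176.03, 176.03], [-82.01, 121.73], [-58.28, 71.71], [-173.87, 95.51], [-174.79, -0.11], [-173.66, 173.66]. Speed limits (degrees/s): [136.94, 136.94, 172.46, 180, 180, 180].

### API

Orientations are given as [roll, pitch, yaw] about the fixed x, y, z axes, in that order (R = Rz(yaw) Ry(pitch) Rx(roll)).
In Python, from plant import ctrl gives the robot as it stands. The module is installed in compiled form; this text tells all that it offers.
- The arm moves only by the shell command python3 -m inch 'ROWS'. ROWS is JSON, one flat list of numbers, 7 for each row, row after row: the shift along the tool's x, y, z in m, then the turn, a rotation vector about the tool's x, y, z in degrees, then the finger opening in m, from 0 to 0.0876. In form: [dx, dy, dz, rx, ry, rz, hand, dx, dy, dz, rx, ry, rz, hand, ...]. A call has 1 to 20 rows; each row shifts and turns the pose as measured when the row begins, along the tool's axes as they then stand; what a row does not reach is not made up. A row lasts 1/8 s, in which the tool goes at most 62.5 mm and 10.7 degrees, less where a joint would pass 70% of its speed; a pose out of reach is approached as far as the arm can. A call with a gripper value outside its range is refused whole. The fingers move at their own pace and stop on an object; the grip force is fixed at half the most. Time passes only in rows, so rows that do not move let the fingers close. It gives the time, the measured TCP pose, the force and the opening at its end, in the units of the state.
- ctrl.get_obs(): the state, without advancing time (a new reading comes with each control period).
- ctrl.snapshot(name): name is "scene" or "top" or "wrist"; returns a dict with "color" (400x640x3 uint8, red, green, blue), "depth" (400x640 float32, m along the optical axis (not along the pixel's ray), 0 where there is no reading), "K" (3x3 intrinsics, pixels), "position" and "attitude" of the camera in the world; the wrist camera has in their place "hand_eye" (4x4, takes a point from camera to tool coordinates, whose origin is the TCP and whose axes are the tool frame's). Camera axes: x right, y up, looking along -z (the intrinsics and any distortion apply to the point x, -y, -z); pixel columns grow to the right and rows downward; lengths in m; the calibration is good to about 2 mm. A picture is of the moment at which its call begins: read the wrist's pose just before it.
- ctrl.close_job(): hands the job in, once; it reports no verdict.
The state is a dict: "clock": time; "joint_pos": joint angles; "qvel": joint speeds; "tau": joint torques, N m; "tool_pos": TCP position; "orientation": TCP orientation; "force": force on the tool from outside, world axes, zero at the start; "moment": the same for the moment, N m; "opening": finger opening in m.
Only numpy, scipy, OpenCV 4.12 (cv2) and the standard library are available. Lean on these libraries where they do the work, as an engineer would, in place of code of your own. Each camera call takes 0.05 s, during which the arm holds its last target.

### The job

Lift the handle of the small tipping truck so that the clay block and the pinch pot slide out over its wheels into the tray in front of it; tip them out, without touching them with the fingers. Then lower the skip under control, not letting it drop, and press its handle down until the spring clip snaps over the pin and the skip is fully home, and let go. Leave the wheel-thrown pot and the cup beside the work where they stand.

Things in the scene. Friction and masses are not known exactly. Their poses are not given: they have to be found in the camera images.
- truck: The tipping truck's fixed dock: a plywood board 134 x 245 mm with two 88 mm black wheels standing in wooden chocks. It does not move. Origin: on the table directly below the middle of the wheel axle. Its y axis is the long axis: +y points from the axle to the handle, -y forward to the tray; x is along the axle, z up.
- skip (a joint): Tip angle of the sheet-metal skip about the axle, rad: 0 = level and fully home in the clip (as at the start), grows as the handle is lifted, stop at 1.2. The load slides out between about 0.6 and 1.0. The empty skip weighs 0.5 kg; let go when tipped, it falls back.
- skip_lip (a point): Middle of the skip's front edge, 45 mm ahead of the axle and 15 mm above it when level. From here the skip's floor runs 175 mm back; the skip is 98 mm wide, open in front, its walls 48 mm high.
- skip_pin (a point): Middle of the round steel pin under the skip's rear, 150 mm behind the axle, level with it when home, between two steel leaves with rollers: the spring clip. Lifting it out of the clip takes about 6 to 11 N at the handle. Coming down it rests on the clip at about 0.11 rad tip; from there push the handle down some 25 mm more, with some 3 to 5 N, until it snaps home.
- skip_handle (a point): Middle of the skip's handle: a round wooden crossbar, 18 mm thick, along the truck's x axis, 75 mm free between two shafts. Home, it is 140 mm above the table, 230 mm behind the axle, 50 mm above it. It moves up and towards the tray on an arc of 235 mm radius about the axle; at tip 1.05 it is 315 mm above the table. The skip's rear wall, 100 mm ahead of it, is 14 mm higher.
- skip_axle (a point): Middle of the axle, 90 mm above the table: the fixed axis about which the skip tips.
- tray: Fixed open grey plastic tray, 140 x 230 mm outside, 48 mm high, walls and floor 5 mm, with a smooth metal chute plate sloping down inside its rear (+y) wall, close in front of the wheels. Origin: middle of its underside; x across the truck, y along it, +y towards the truck.
- cube: Block of stiff clay, 67 x 72 x 54 mm, about 0.33 kg, lying in the rear of the skip. Origin: middle of its underside.
- cube_mid (a point): Centre of the clay block.
- pot: Small clay pinch pot, 58 x 64 x 36 mm, about 0.16 kg, in the front of the skip. Origin: middle of its underside.
- pot_mid (a point): Centre of the small pinch pot.
- wheel_pot: Bystander on the table between robot and truck: wheel-thrown unglazed clay pot, 93x96x94 mm. Origin: middle of its underside.
- blue_cup: Bystander on the table between robot and truck: tapered plastic cup, 66 mm across and high. Origin: middle of its underside.

How it is judged (in metres and radians):
On the way:
1. both clay pieces lie in the tray while the skip is still tipped up (x of cube_mid in the frame of tray between -0.06 and 0.06 m and y of cube_mid in the frame of tray between -0.105 and 0.105 m and z of each of cube_mid, pot_mid in the frame of tray below 0.1 m and x of pot_mid in the frame of tray between -0.06 and 0.06 m and y of pot_mid in the frame of tray between -0.105 and 0.105 m and value of joint skip above 0.5 rad), for 0.2 s.
At the end, for the whole second after the job is handed in: The skip is home in its clip (tip angle under 0.025 rad), and the clay block and the small pot lie at rest in the tray (their centres inside its walls) (x of cube_mid in the frame of tray between -0.06 and 0.06 m and y of cube_mid in the frame of tray between -0.105 and 0.105 m and z of each of cube_mid, pot_mid in the frame of tray below 0.1 m and x of pot_mid in the frame of tray between -0.06 and 0.06 m and y of pot_mid in the frame of tray between -0.105 and 0.105 m and value of joint skip below 0.025 rad and linear speed of each of cube, pot below 0.02 m/s); the robot touches nothing.
It fails at once if the skip was let drop (falling faster than 2 rad/s while still tipped up by more than 0.2 rad) (velocity of joint skip below -2 rad/s and value of joint skip above 0.2 rad).
It fails at once if the fingers touched the clay pieces (contact force between the fingers and cube above 0.5 N or contact force between the fingers and pot above 0.5 N).
It fails at once if a bystander was moved by more than 30 mm or knocked over (distance of any of wheel_pot, blue_cup from where it was at the start of the episode above 0.03 m or angle between any of wheel_pot, blue_cup's own z axis and vertical above 0.4 rad).
It also fails if it takes over 48 s, if anything falls off the work surface, if the arm or the gripper's body presses on something with over 40 N, if the wrist force passes 120 N, or if a joint passes its speed limit or range.

## Working session

There is one attempt and no reset: what is moved stays moved. The work goes in short steps, Python scripts to look and compute and a shell command to move; the robot and the scene stay as the last step left them, time stands still between calls to the robot, and variables do not carry over. Pictures are saved under pics/ and viewed, and the job is handed in when it is done.

```bash
mkdir -p pics; ls; python3 - <<'E'
from plant import ctrl
import cv2, numpy as np
print(ctrl.get_obs())
for n in ["scene","top","wrist"]:
    s=ctrl.snapshot(n)
    cv2.imwrite(f"pics/{n}0.png",cv2.cvtColor(s["color"],cv2.COLOR_RGB2BGR))
    np.savez(f"{n}0.npz",**s)
    print(n,s["K"].tolist(),{k:np.array(v).tolist() for k,v in s.items() if k not in("color","depth","K")})
E
```

```text
pics
{'clock': 0.0, 'joint_pos': array([-5.09306112e+01,  2.05911105e+01,  6.32055742e-01, -1.98467557e-02,
       -7.01335888e+01, -1.65062581e+01]), 'qvel': array([-0.10134691, -0.0671166 , -0.02281694, -0.05856558, -0.08471225,
       -0.01067787]), 'tau': array([-8.32329042e-04, -5.82718527e+01,  2.93058944e+01,  6.99724227e+00,
        6.99079319e-03, -8.41330666e-05]), 'tool_pos': array([ 0.25891246, -0.62315467,  0.4037139 ]), 'orientation': array([ 95.1215541 ,  89.90549586, 117.67792528]), 'force': array([-0.44513868, -0.32158919,  0.16046213]), 'moment': array([ 0.05125088, -0.03114788, -0.01088975]), 'opening': 0.08778901421093878}
scene [[391.20920395326976, 0.0, 323.4435599818372], [0.0, 391.20920395326976, 196.740725279195], [0.0, 0.0, 1.0]] {'position': [-0.030542027402949725, -0.4527094182821342, 0.7568351133967511], 'attitude': [44.57428464700421, -0.34552567651312144, -39.749358421935995]}
top [[515.5674126554688, 0.0, 322.11701666311876], [0.0, 515.5674126554688, 205.0150860201535], [0.0, 0.0, 1.0]] {'position': [0.11237166325288926, 0.013014802379784102, 1.3015562157362552], 'attitude': [12.480525660196948, -0.12748472278935138, -83.20601243408103]}
wrist [[318.20628445122315, 0.0, 320.9049567027163], [0.0, 318.20628445122315, 210.85090749974583], [0.0, 0.0, 1.0]] {'hand_eye': [[0.0007219338758649708, 0.30087140215268643, -0.9536644473703294, 0.020870971169583197], [0.9999992477207404, -0.0011629109099628584, 0.00039012327421427106, -0.00022049144490010608], [-0.0009916498537652495, -0.9536640115915522, -0.30087201535815117, -0.08219292419810201], [0.0, 0.0, 0.0, 1.0]]}
```

View pics/scene0.png

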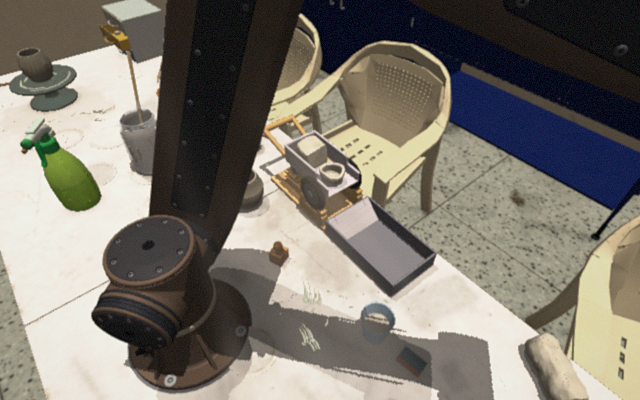

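View pics/top0.png

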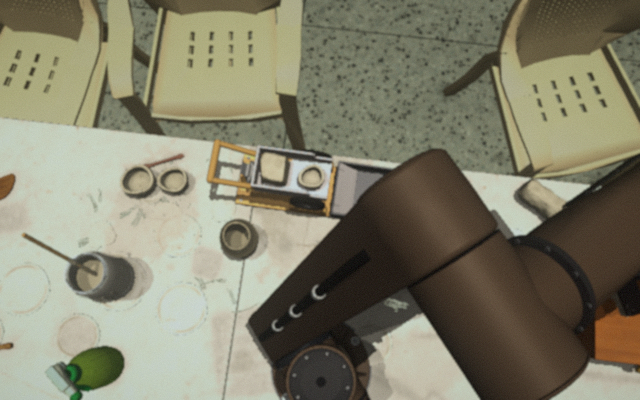

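View pics/wrist0.png

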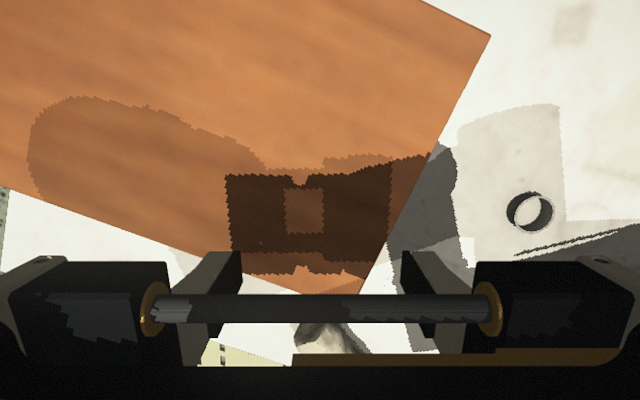

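```bash
cat > h.py <<'E'
import numpy as np, cv2
from scipy.spatial.transform import Rotation as R
def cam(s,pose=None):
    if "hand_eye" in s:
        p,o=pose; T=np.eye(4); T[:3,:3]=R.from_euler('xyz',o,degrees=True).as_matrix(); T[:3,3]=p
        return T@s["hand_eye"]
    T=np.eye(4); T[:3,:3]=R.from_euler('xyz',s["attitude"],degrees=True).as_matrix(); T[:3,3]=s["position"]; return T
def pts(s,pose=None):
    T=cam(s,pose); K=s["K"]; d=s["depth"]; v,u=np.mgrid[:400,:640]
    P=np.stack([(u-K[0,2])/K[0,0]*d,-(v-K[1,2])/K[1,1]*d,-d],-1)
    W=P@T[:3,:3].T+T[:3,3]; W[d==0]=np.nan; return W
def ray(s,u,v,z,pose=None):
    T=cam(s,pose);K=s["K"]
    r=T[:3,:3]@np.array([(u-K[0,2])/K[0,0],-(v-K[1,2])/K[1,1],-1]); t=(z-T[2,3])/r[2]; return T[:3,3]+t*r
def crop(s,x0,y0,x1,y1,k,name):
    c=cv2.cvtColor(s["color"],cv2.COLOR_RGB2BGR)[y0:y1,x0:x1]
    cv2.imwrite(name,cv2.resize(c,None,fx=k,fy=k,interpolation=cv2.INTER_CUBIC))
E
python3 - <<'E'
from h import *
s=dict(np.load("top0.npz"));t=dict(np.load("scene0.npz"))
crop(s,200,130,360,230,5,"pics/topc.png"); crop(t,240,90,440,300,3,"pics/scc.png")
W=pts(s)
for u,v in [(213,145),(213,195),(212,165),(272,165),(312,178),(240,235),(260,150),(330,215),(335,160),(220,280),(300,100)]:
    print(u,v,W[v,u].round(3))
E
```

```text
213 145 [ 0.528  0.352 -0.004]
213 195 [ 0.392  0.329 -0.002]
212 165 [0.431 0.307 0.148]
272 165 [0.445 0.167 0.157]
312 178 [0.438 0.074 0.108]
240 235 [0.295 0.242 0.009]
260 150 [0.48  0.201 0.148]
330 215 [0.375 0.021 0.001]
335 160 [0.524 0.025 0.   ]
220 280 [ 0.177  0.275 -0.   ]
300 100 [ 1.023  0.213 -0.784]
```

View pics/topc.png

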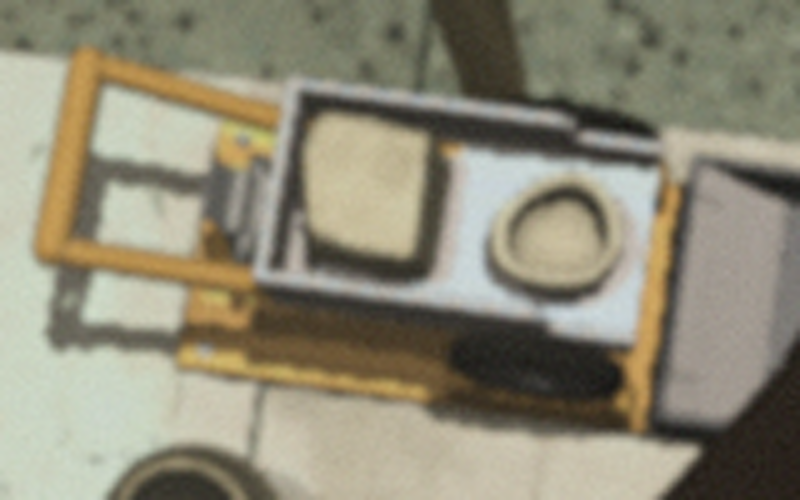

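View pics/scc.png

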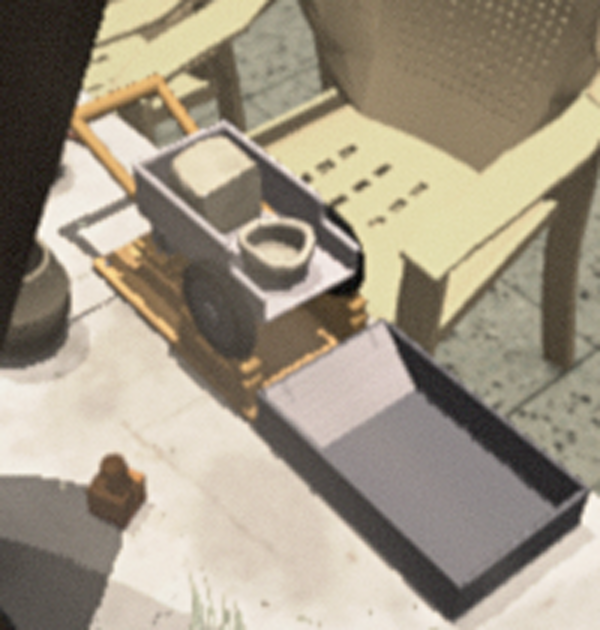

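```bash
python3 - <<'E'
from h import *
s=dict(np.load("top0.npz")); W=pts(s)
c=cv2.cvtColor(s["color"],cv2.COLOR_RGB2HSV)
z=W[...,2]
v,u=np.mgrid[:400,:640]
roi=(u>200)&(u<262)&(v>130)&(v<200)
m=roi&(z>0.125)&(z<0.17)&(c[...,0]<25)&(c[...,1]>110)
print(m.sum())
# bar: colour mask via ray onto z=.14
mm=(roi&(c[...,0]<25)&(c[...,1]>110)).astype(np.uint8)
P=W[m]; 
# dominant: bar points = leftmost for each row
bar=[];
for r in range(145,178):
    cols=np.where(mm[r,200:235])[0]+200
    cols=cols[(z[r,cols]>0.11)] 
    if len(cols)==0: continue
    run=[cols[0]]
    for k in cols[1:]:
        if k==run[-1]+1: run.append(k)
        else: break
    if 3<=len(run)<=9: bar.append([np.mean(run),r,len(run)])
bar=np.array(bar); print(bar[::4])
q=np.array([ray(s,a,b,0.14) for a,b,_ in bar])
l=cv2.fitLine(q[:,:2].astype(np.float32),cv2.DIST_HUBER,0,.01,.01).ravel(); print("bar dir",l, np.degrees(np.arctan2(l[1],l[0])))
print(q[0],q[-1])
w=W.reshape(-1,3); 
# rim points of walls: z ~ .105+.048=.153
m2=(z>0.143)&(z<0.165)&(u>245)&(u<335)&(v>140)&(v<200)
rect=cv2.minAreaRect(W[m2][:,:2].astype(np.float32)); print(rect, cv2.boxPoints(rect))
for rng in [((200,262))]:
    print(z[m].min(),np.median(z[m]))
for (a,b) in [(85,60),(50,245),(95,60),(60,240)]:
    print(ray(s,200+a/5,130+b/5,0.14).round(4))
# wheel pot & cup
for nm,z0,z1,x0,x1,y0,y1 in [("wp",.085,.1,.2,.4,.15,.35)]:
    k=(z>z0)&(z<z1)&(W[...,0]>x0)&(W[...,0]<x1)&(W[...,1]>y0)&(W[...,1]<y1)
    print(nm,k.sum(),cv2.minAreaRect(W[k][:,:2].astype(np.float32)))
t=dict(np.load("scene0.npz"));Wt=pts(t)
k=(Wt[...,2]>.04)&(Wt[...,2]<.08)&(Wt[...,1]<0)&(Wt[...,0]>.2)&(Wt[...,0]<.7)
cc=cv2.connectedComponentsWithStats(k.astype(np.uint8))
for i in range(1,cc[0]):
    if cc[2][i,4]>60: print(cc[2][i],np.nanmean(Wt[cc[1]==i],0).round(3), cv2.minAreaRect(Wt[cc[1]==i][:,:2].astype(np.float32)))
E
```

```text
455
[[216.5 146.    6. ]
 [215.5 150.    6. ]
 [214.5 154.    6. ]
 [214.  158.    5. ]
 [213.5 162.    6. ]
 [212.5 167.    6. ]
 [211.5 171.    6. ]
 [211.  175.    7. ]]
bar dir [ 0.99993587 -0.01132443  0.44208536  0.3069356 ] -0.648856
[0.48030651 0.30594111 0.14      ] [0.40366776 0.30634585 0.14      ]
((0.43881797790527344, 0.1408810317516327), (0.1370687037706375, 0.10159354656934738), 88.56275177001953) [[0.38631818 0.07364234]
 [0.48787978 0.07109415]
 [0.49131778 0.20811972]
 [0.38975617 0.21066791]]
0.1252214268264984 0.14328955286269096
[0.4903 0.3064 0.14  ]
[0.3986 0.3079 0.14  ]
[0.4909 0.3017 0.14  ]
[0.4016 0.3036 0.14  ]
wp 231 ((0.2789084017276764, 0.235277459025383), (0.0716913491487503, 0.07005751132965088), 70.2641372680664)
[330 199 107  88 700] [ 0.434 -0.135  0.045] ((0.4388373792171478, -0.10628337413072586), (0.21357113122940063, 0.14286121726036072), 88.08507537841797)
[361 302  34  36 486] [ 0.288 -0.241  0.055] ((0.2826269268989563, -0.2443845570087433), (0.06516242027282715, 0.0635610967874527), 45.63069534301758)
[ 531  333   58   67 1938] [ 0.467 -0.513  0.051] ((0.47368285059928894, -0.511216938495636), (0.1171586737036705, 0.056941840797662735), 56.722110748291016)
```

```bash
cat >> h.py <<'E'
def Rt(tilt,yaw,sgn=1):
    """tool rotation: x down tilted toward truck +y by tilt deg, jaws (y) along truck +-y"""
    th=np.radians(tilt); x=np.array([0,np.sin(th),-np.cos(th)]); y=sgn*np.array([0,np.cos(th),np.sin(th)])
    return R.from_euler('z',yaw,degrees=True).as_matrix()@np.stack([x,y,np.cross(x,y)],1)
def plan(p0,M0,p1,M1,n):
    """n rows from pose 0 to pose 1, in tool axes"""
    rv=R.from_matrix(M0.T@M1).as_rotvec(); out=[]; 
    for i in range(n):
        M=M0@R.from_rotvec(rv*i/n).as_matrix()
        out.append(np.r_[M.T@(p1-p0)*1/n,np.degrees(rv)/n])
    return np.array(out)
def here():
    from plant import ctrl
    o=ctrl.get_obs(); return o,o["tool_pos"],R.from_euler('xyz',o["orientation"],degrees=True).as_matrix()
E
python3 - <<'E'
from h import *
o,p,M=here(); print(M.round(3))
for sgn in (1,-1):
    rv=np.degrees(R.from_matrix(M.T@Rt(0,-1,sgn)).as_rotvec()); print(sgn,rv)
for tgt in ([0.52,-0.15,0.42],):
    for sgn in (1,-1):
        a=plan(p,M,np.array(tgt),Rt(0,-1,sgn),12); np.set_printoptions(suppress=True,precision=4,linewidth=150); print(a)
E
```

```text
[[-0.001 -0.384  0.924]
 [ 0.001  0.924  0.384]
 [-1.     0.001 -0.   ]]
1 [ 2.35565212e+01 -2.31736928e-02 -7.09981084e-02]
-1 [-1.56443446e+02  9.83173630e-02 -3.20906629e-02]
[[-0.0013  0.0281  0.0352  1.963  -0.0019 -0.0059]
 [-0.0013  0.0293  0.0342  1.963  -0.0019 -0.0059]
 [-0.0013  0.0304  0.0332  1.963  -0.0019 -0.0059]
 [-0.0013  0.0315  0.0322  1.963  -0.0019 -0.0059]
 [-0.0013  0.0326  0.0311  1.963  -0.0019 -0.0059]
 [-0.0013  0.0337  0.0299  1.963  -0.0019 -0.0059]
 [-0.0013  0.0347  0.0287  1.963  -0.0019 -0.0059]
 [-0.0013  0.0356  0.0275  1.963  -0.0019 -0.0059]
 [-0.0013  0.0366  0.0263  1.963  -0.0019 -0.0059]
 [-0.0013  0.0374  0.025   1.963  -0.0019 -0.0059]
 [-0.0013  0.0383  0.0237  1.963  -0.0019 -0.0059]
 [-0.0013  0.0391  0.0224  1.963  -0.0019 -0.0059]]
[[ -0.0013   0.0281   0.0352 -13.037    0.0082  -0.0027]
 [ -0.0013   0.0194   0.0406 -13.037    0.0082  -0.0027]
 [ -0.0013   0.0097   0.044  -13.037    0.0082  -0.0027]
 [ -0.0013  -0.0004   0.045  -13.037    0.0082  -0.0027]
 [ -0.0013  -0.0106   0.0438 -13.037    0.0082  -0.0027]
 [ -0.0013  -0.0202   0.0403 -13.037    0.0082  -0.0027]
 [ -0.0013  -0.0287   0.0347 -13.037    0.0082  -0.0027]
 [ -0.0013  -0.0358   0.0273 -13.037    0.0082  -0.0027]
 [ -0.0013  -0.0411   0.0185 -13.037    0.0082  -0.0027]
 [ -0.0013  -0.0442   0.0088 -13.037    0.0082  -0.0027]
 [ -0.0013  -0.045   -0.0014 -13.037    0.0082  -0.0027]
 [ -0.0013  -0.0435  -0.0115 -13.037    0.0082  -0.0027]]
```

```bash
python3 -m inch '[-0.0013,0.028,0.035,1.96,0,0,0.087, -0.0013,0.029,0.034,1.96,0,0,0.087, -0.0013,0.030,0.033,1.96,0,0,0.087, -0.0013,0.0315,0.032,1.96,0,0,0.087, -0.0013,0.0325,0.031,1.96,0,0,0.087, -0.0013,0.0335,0.030,1.96,0,0,0.087, -0.0013,0.0345,0.029,1.96,0,0,0.087, -0.0013,0.0355,0.0275,1.96,0,0,0.087, -0.0013,0.0365,0.026,1.96,0,0,0.087, -0.0013,0.0375,0.025,1.96,0,0,0.087, -0.0013,0.038,0.0235,1.96,0,0,0.087, -0.0013,0.039,0.0225,1.96,0,0,0.087]'; python3 - <<'E'
from h import *
np.set_printoptions(suppress=True,precision=4,linewidth=150)
o,p,M=here(); print(p,M.round(3),o["joint_pos"])
print(plan(p,M,np.array([0.444,0.307,0.42]),Rt(0,-1),9))
E
```

```text
clock: 1.65
tool_pos: [0.528, -0.141, 0.4174]
orientation: [131.0, 89.6, 129.0]
force: [0.8, 0.3, 0.2]
opening: 0.087
[ 0.528  -0.141   0.4174] [[-0.004  0.036  0.999]
 [ 0.005  0.999 -0.036]
 [-1.     0.005 -0.004]] [  5.4801   8.0597 -14.2599  -0.3274 -67.8814 -97.3922]
[[-0.      0.0494 -0.0111 -0.1151 -0.0262 -0.0307]
 [-0.      0.0494 -0.011  -0.1151 -0.0262 -0.0307]
 [-0.0001  0.0495 -0.0109 -0.1151 -0.0262 -0.0307]
 [-0.0001  0.0495 -0.0108 -0.1151 -0.0262 -0.0307]
 [-0.0001  0.0495 -0.0107 -0.1151 -0.0262 -0.0307]
 [-0.0002  0.0495 -0.0106 -0.1151 -0.0262 -0.0307]
 [-0.0002  0.0495 -0.0105 -0.1151 -0.0262 -0.0307]
 [-0.0002  0.0496 -0.0104 -0.1151 -0.0262 -0.0307]
 [-0.0003  0.0496 -0.0103 -0.1151 -0.0262 -0.0307]]
```

```bash
python3 -m inch '[0,0.05,-0.011,-0.1,0,0,0.087, 0,0.05,-0.011,-0.1,0,0,0.087, 0,0.05,-0.011,-0.1,0,0,0.087, 0,0.05,-0.011,-0.1,0,0,0.087, 0,0.05,-0.011,-0.1,0,0,0.087, 0,0.05,-0.011,-0.1,0,0,0.087, 0,0.05,-0.010,-0.1,0,0,0.087, 0,0.05,-0.010,-0.1,0,0,0.087, 0,0.035,-0.01,-0.1,0,0,0.087, 0,0,0,0,0,0,0.087]'; python3 - <<'E'
from h import *
from plant import ctrl
np.set_printoptions(suppress=True,precision=4,linewidth=150)
o,p,M=here(); print(p,M.round(3),o["joint_pos"])
w=ctrl.snapshot("wrist"); np.savez("wrist1.npz",**w,p=p,o=o["orientation"])
cv2.imwrite("pics/wrist1.png",cv2.cvtColor(w["color"],cv2.COLOR_RGB2BGR))
t=ctrl.snapshot("top"); np.savez("top1.npz",**t)
cv2.imwrite("pics/top1.png",cv2.cvtColor(t["color"],cv2.COLOR_RGB2BGR))
E
```

```text
clock: 2.9
tool_pos: [0.4406, 0.3133, 0.4182]
orientation: [144.1, 89.6, 143.2]
force: [0.1, -0.4, 0.4]
opening: 0.087
[0.4406 0.3133 0.4182] [[-0.006  0.017  1.   ]
 [ 0.005  1.    -0.017]
 [-1.     0.004 -0.006]] [  56.0214    7.4126  -14.875    -0.4683  -67.6915 -146.7902]
```

View pics/wrist1.png

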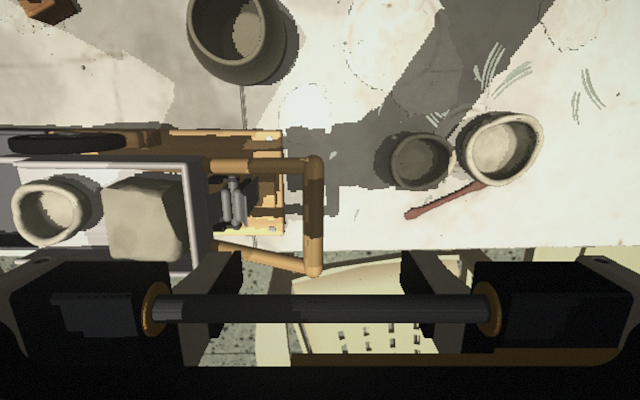

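View pics/top1.png

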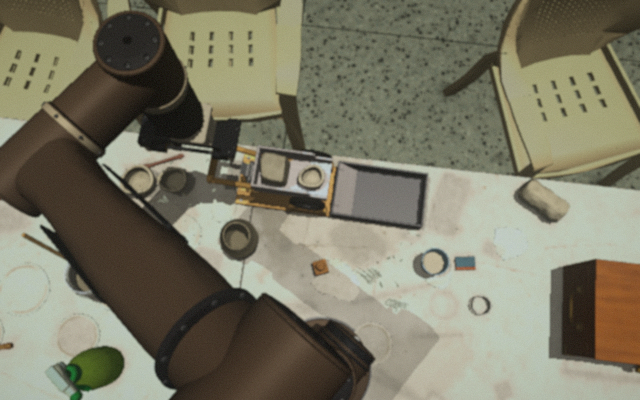

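```bash
python3 - <<'E'
from h import *
np.set_printoptions(suppress=True,precision=4,linewidth=150)
w=dict(np.load("wrist1.npz")); pose=(w["p"],w["o"]); W=pts(w,pose)
c=cv2.cvtColor(w["color"],cv2.COLOR_RGB2HSV)
m=(c[...,0]<25)&(c[...,1]>90)
L=[]
for r in range(180,262):
    k=np.where(m[r,285:345])[0]+285
    if len(k)>10: L.append([k.mean(),r,len(k)])
L=np.array(L); print(L[::12])
q=np.array([ray(w,a,b,0.14,pose) for a,b,_ in L]); l=cv2.fitLine(q[:,:2].astype(np.float32),cv2.DIST_HUBER,0,.01,.01).ravel(); print(l,np.degrees(np.arctan2(l[1],l[0])))
print("depth",[W[r,313].round(4) for r in (190,215,240)])
for u,v in [(313,157),(313,277),(305,168),(305,262)]: print(ray(w,u,v,.14,pose))
t=dict(np.load("top1.npz"));W=pts(t);z=W[...,2]
v,u=np.mgrid[:400,:640]
k=(u>325)&(u<435)&(v>150)&(v<235)&(z>.035)&(z<.06)
b=cv2.minAreaRect(W[k][:,:2].astype(np.float32));print("tray",b,cv2.boxPoints(b))
k=(u>255)&(u<336)&(v>140)&(v<210)&(z>.143)&(z<.165)
b=cv2.minAreaRect(W[k][:,:2].astype(np.float32));print("skip",b,cv2.boxPoints(b))
E
```

```text
[[313.     180.      21.    ]
 [312.5    192.      20.    ]
 [312.5    204.      20.    ]
 [312.0526 216.      19.    ]
 [313.     228.      19.    ]
 [313.     240.      19.    ]
 [313.     252.      19.    ]]
[ 0.9998 -0.0191  0.4421  0.3072] -1.0940413
depth [array([0.4179, 0.3081, 0.1483]), array([0.4389, 0.3076, 0.1486]), array([0.4617, 0.307 , 0.147 ])]
[0.3926 0.3085 0.14  ]
[0.5007 0.306  0.14  ]
[0.4014 0.3018 0.14  ]
[0.4856 0.2992 0.14  ]
tray ((0.4358540177345276, -0.09064812958240509), (0.24441856145858765, 0.14173822104930878), 88.40406036376953) [[ 0.3616 -0.2108]
 [ 0.5033 -0.2148]
 [ 0.5101  0.0295]
 [ 0.3684  0.0335]]
skip ((0.43854087591171265, 0.1379357874393463), (0.14272037148475647, 0.10072430223226547), 88.17214965820312) [[0.3859 0.0682]
 [0.4866 0.065 ]
 [0.4912 0.2077]
 [0.3905 0.2109]]
```

```bash
python3 -m inch '[0,0,0,-10.3,0,0,0.087, 0,0,0,-10.3,0,0,0.087, 0,0,0,-10.3,0,0,0.087, 0,0,0,-10.3,0,0,0.087, 0,0,0,-10.3,0,0,0.087, 0,0,0,-10.3,0,0,0.087, 0,0,0,-10.3,0,0,0.087, 0,0,0,-10.3,0,0,0.087, 0,0,0,-10.3,0,0,0.087, 0,0,0,-10.3,0,0,0.087, 0,0,0,-10.3,0,0,0.087, 0,0,0,-10.3,0,0,0.087, 0,0,0,-10.3,0,0,0.087, 0,0,0,-10.3,0,0,0.087, 0,0,0,-10.3,0,0,0.087, 0,0,0,-10.3,0,0,0.087, 0,0,0,-10.3,0,0,0.087]'; python3 - <<'E'
from h import *
np.set_printoptions(suppress=True,precision=4,linewidth=150)
o,p,M=here(); print(p,M.round(3),o["joint_pos"])
H=np.array([0.4445,0.3072,0.140])
for tilt in (0,-25):
    M1=Rt(tilt,-1.3,-1); p1=H-0.159*M1[:,0]-0.08*M1[:,0]
    print(tilt,p1,np.degrees(R.from_matrix(M.T@M1).as_rotvec())); print(plan(p,M,p1,M1,4))
E
```

```text
clock: 5.12
tool_pos: [0.4458, 0.2882, 0.4196]
orientation: [-25.8, 89.5, 152.6]
force: [0.4, -0.0, -1.0]
opening: 0.0871
[0.4458 0.2882 0.4196] [[-0.007 -0.028 -1.   ]
 [ 0.004 -1.     0.028]
 [-1.    -0.004  0.007]] [ 53.8787   6.4309 -15.8181  -0.4938 -67.8217  34.6961]
0 [0.4445 0.3072 0.379 ] [-0.3119  0.4158  0.2026]
[[ 0.0102 -0.0047  0.0004 -0.078   0.1039  0.0507]
 [ 0.0102 -0.0047  0.0004 -0.078   0.1039  0.0507]
 [ 0.0102 -0.0047  0.0004 -0.078   0.1039  0.0507]
 [ 0.0102 -0.0047  0.0004 -0.078   0.1039  0.0507]]
-25 [0.4468 0.4082 0.3566] [-0.2162  0.4773 25.2024]
[[ 0.0159 -0.0299  0.0005 -0.0541  0.1193  6.3006]
 [ 0.0125 -0.0315  0.0005 -0.0541  0.1193  6.3006]
 [ 0.0089 -0.0327  0.0005 -0.0541  0.1193  6.3006]
 [ 0.0053 -0.0335  0.0005 -0.0541  0.1193  6.3006]]
```

```bash
python3 -m inch '[0.016,-0.030,0,0,0.12,6.3,0.087, 0.0125,-0.0315,0,0,0.12,6.3,0.087, 0.009,-0.0325,0,0,0.12,6.3,0.087, 0.005,-0.0335,0,0,0.12,6.3,0.087, 0,0,0,0,0,0,0.087]'; cat > st.py <<'E'
from h import *
import sys
np.set_printoptions(suppress=True,precision=4,linewidth=150)
H=np.array([0.4445,0.3072,0.140]); A=np.array([0.439,0.077,0.09])
# args: tilt, standoff, n
o,p,M=here(); tilt,so,n=float(sys.argv[1]),float(sys.argv[2]),int(sys.argv[3])
M1=Rt(tilt,-1.3,-1); p1=H-(0.159+so)*M1[:,0]
g=p+.159*M[:,0]
print("t",o["clock"],"p",p,"grasp",g,"tilt",np.degrees(np.arctan2(M[1,0],-M[2,0])),"F",o["force"],"open",o["opening"],"j",o["joint_pos"].round(1))
print("in tool, grasp->bar:",M.T@(H-g))
print(plan(p,M,p1,M1,n))
E
python3 st.py -25 0 4
```

```text
clock: 5.75
tool_pos: [0.452, 0.4042, 0.3569]
orientation: [90.5, 64.3, -91.4]
force: [-0.2, -1.6, 0.2]
opening: 0.087
t 5.75 p [0.452  0.4042 0.3569] grasp [0.4503 0.3353 0.2136] tilt -25.652414248278966 F [-0.1827 -1.5682  0.1512] open 0.08699367013402642 j [ 63.6  22.5  -9.7  10.7 -81.4  20.7]
in tool, grasp->bar: [ 0.0785 -0.0063  0.0052]
[[ 0.0196 -0.0011  0.0013 -0.1364  0.0095 -0.1648]
 [ 0.0196 -0.0011  0.0013 -0.1364  0.0095 -0.1648]
 [ 0.0196 -0.001   0.0013 -0.1364  0.0095 -0.1648]
 [ 0.0196 -0.001   0.0013 -0.1364  0.0095 -0.1648]]
```

```bash
python3 -m inch '[0.02,-0.0015,0.0013,-0.13,0,0.1,0.087, 0.02,-0.0015,0.0013,-0.13,0,0.1,0.087, 0.02,-0.0015,0.0013,-0.13,0,0.1,0.087, 0.018,-0.0015,0.0013,-0.13,0,0,0.087, 0,0,0,0,0,0,0.087]'; python3 st.py -25 0 2;  python3 - <<'E'
from h import *
from plant import ctrl
for n in ("wrist","scene"):
    w=ctrl.snapshot(n)
    cv2.imwrite(f"pics/{n}2.png",cv2.cvtColor(w["color"],cv2.COLOR_RGB2BGR))
E
```

```text
clock: 6.38
tool_pos: [0.4485, 0.3686, 0.2854]
orientation: [90.0, 64.5, -91.7]
force: [0.5, 0.1, 0.9]
opening: 0.0867
t 6.375 p [0.4485 0.3686 0.2854] grasp [0.4464 0.3002 0.1419] tilt -25.47858977479625 F [0.478  0.0825 0.8618] open 0.08673571188223049 j [ 62.3  23.8 -18.4  11.5 -71.3  20. ]
in tool, grasp->bar: [-0.0013 -0.0071  0.0021]
[[-0.0006 -0.0029  0.0013 -0.1895  0.0922 -0.2444]
 [-0.0006 -0.0029  0.0013 -0.1895  0.0922 -0.2444]]
```

View pics/wrist2.png

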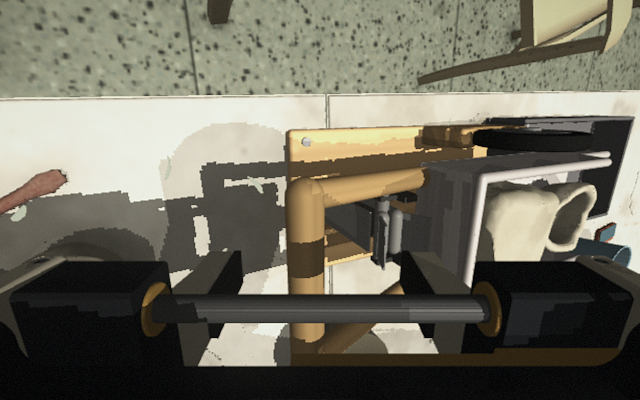

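View pics/scene2.png

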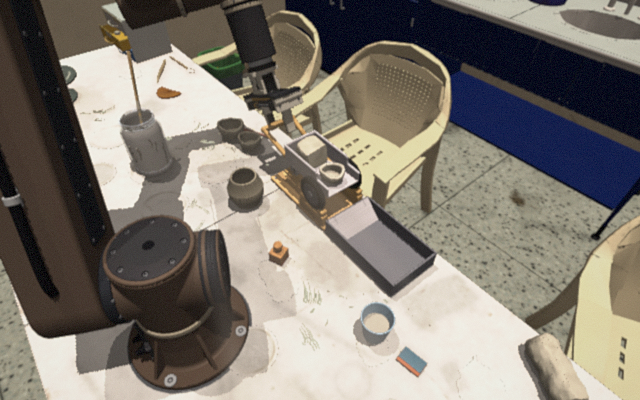

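```bash
python3 -m inch '[0,-0.0035,0.0013,0,0,0,0.06, 0,-0.0035,0.0,0,0,0,0.03, 0,0,0,0,0,0,0.015, 0,0,0,0,0,0,0.01, 0,0,0,0,0,0,0.01, 0,0,0,0,0,0,0.01]'; python3 st.py -25 0 2
```

```text
clock: 7.22
tool_pos: [0.4481, 0.3776, 0.2857]
orientation: [90.5, 64.8, -91.2]
force: [-0.3, -0.4, 0.6]
opening: 0.0325
t 7.225 p [0.4481 0.3776 0.2857] grasp [0.4467 0.31   0.1418] tilt -25.164940907338224 F [-0.3242 -0.4184  0.6128] open 0.03250735447072016 j [ 62.7  24.2 -17.6  11.4 -71.4  19.7]
in tool, grasp->bar: [0.0029 0.0018 0.0021]
[[ 0.0014  0.0011  0.001  -0.1993 -0.0194 -0.0848]
 [ 0.0014  0.0011  0.001  -0.1993 -0.0194 -0.0848]]
```

```bash
python3 -m inch '[0.001,0.001,0,0,0,0,0.01, 0,0,0,0,0,0,0.01, 0,0,0,0,0,0,0.01, 0,0,0,0,0,0,0.01, 0,0,0,0,0,0,0.01]'; python3 st.py -25 0 2
```

```text
clock: 7.85
tool_pos: [0.4481, 0.3758, 0.2852]
orientation: [90.4, 64.8, -91.3]
force: [0.3, 0.1, 1.3]
opening: 0.017
t 7.85 p [0.4481 0.3758 0.2852] grasp [0.4466 0.3081 0.1414] tilt -25.209162365181392 F [0.3305 0.137  1.282 ] open 0.017019695340113813 j [ 62.7  24.1 -17.8  11.4 -71.3  19.7]
in tool, grasp->bar: [0.0017 0.0003 0.0021]
[[ 0.0008  0.0004  0.001  -0.2016 -0.009  -0.1072]
 [ 0.0008  0.0004  0.001  -0.2016 -0.009  -0.1072]]
```

```bash
cat > arc.py <<'E'
from h import *
import sys
np.set_printoptions(suppress=True,precision=4,linewidth=150)
A=np.array([0.439,0.077,0.09]); yaw=-1.3
o,p,M=here(); g=p+.159*M[:,0]
Y=R.from_euler('z',yaw,degrees=True).as_matrix()
q=Y.T@(g-A); th=np.arctan2(q[2],q[1])-np.arctan2(.05,.23); rad=np.hypot(q[1],q[2])
tilt=np.degrees(np.arctan2(M[1,0],-M[2,0]))
print("t",o["clock"],"theta",th,"deg",np.degrees(th),"radius",rad,"xoff",q[0],"tilt",tilt,"tilt-theta",tilt-np.degrees(th),"F",o["force"],"open",o["opening"]);print("j",o["joint_pos"].round(1))
# next: args target theta deg, n rows, grip kept on radius .2354, tilt = theta-25
T=float(sys.argv[1]); n=int(sys.argv[2])
def pose(thd,rad_,tilt_):
    a=np.radians(thd)+np.arctan2(.05,.23); M1=Rt(tilt_,yaw,-1)
    gg=A+Y@np.array([q[0],rad_*np.cos(a),rad_*np.sin(a)]); return gg-.159*M1[:,0],M1
th0=np.degrees(th); P=p;Q=M
for i in range(1,n+1):
    f=i/n; t1=th0+(T-th0)*f
    p1,M1=pose(t1,rad+(0.2354-rad)*f if len(sys.argv)>3 else rad,tilt+(T-25.2-tilt)*f)
    print(np.r_[Q.T@(p1-P),np.degrees(R.from_matrix(Q.T@M1).as_rotvec())].round(4)); P,Q=p1,M1
E
python3 arc.py 12 5
```

```text
t 7.85 theta 0.0047035646496097205 deg 0.26949440308956685 radius 0.2368331218096766 xoff 0.002334960249775765 tilt -25.209162365181392 tilt-theta -25.47865676827096 F [0.3305 0.137  1.282 ] open 0.017019695340113813
j [ 62.7  24.1 -17.8  11.4 -71.3  19.7]
[-0.0074  0.0128 -0.0001 -0.4029 -0.0257 -2.4071]
[-0.0074  0.0127  0.     -0.     -0.     -2.4018]
[-0.0074  0.0127 -0.     -0.      0.     -2.4018]
[-0.0074  0.0127 -0.     -0.      0.     -2.4018]
[-0.0074  0.0127 -0.      0.      0.     -2.4018]
```

```bash
python3 -m inch '[-0.0074,0.0127,0,0,0,-2.4,0.01, -0.0074,0.0127,0,0,0,-2.4,0.01, -0.0074,0.0127,0,0,0,-2.4,0.01]'; python3 arc.py 16 4
```

```text
clock: 8.22
tool_pos: [0.4474, 0.3488, 0.3194]
orientation: [90.4, 72.3, -91.2]
force: [0.7, -0.9, -1.8]
opening: 0.0172
t 8.225 theta 0.12100391412094136 deg 6.933013583693405 radius 0.23682548492018257 xoff 0.00230608824132074 tilt -17.66483771716026 tilt-theta -24.597851300853666 F [ 0.6735 -0.8878 -1.8077] open 0.017159559487914342
j [ 60.6  18.6 -19.    8.9 -68.3  23.4]
[-0.0073  0.0116 -0.0001 -0.3243 -0.0347 -2.1198]
[-0.0073  0.0117  0.      0.     -0.     -2.1162]
[-0.0072  0.0117 -0.      0.      0.     -2.1162]
[-0.0072  0.0117  0.      0.     -0.     -2.1162]
```

```bash
python3 -m inch '[-0.0074,0.0127,0,0,0,-2.4,0.01, -0.0074,0.0127,0,0,0,-2.4,0.01, -0.0074,0.0127,0,0,0,-2.4,0.01, -0.0074,0.0127,0,0,0,-2.4,0.01, -0.0074,0.0127,0,0,0,-2.4,0.01, -0.0074,0.0127,0,0,0,-2.4,0.01, -0.0074,0.0127,0,0,0,-2.4,0.01, -0.0074,0.0127,0,0,0,-2.4,0.01, -0.0074,0.0127,0,0,0,-2.4,0.01, -0.0074,0.0127,0,0,0,-2.4,0.01]'; python3 arc.py 45 6;  python3 - <<'E'
from h import *
from plant import ctrl
for n in ("scene",):
    w=ctrl.snapshot(n)
    cv2.imwrite(f"pics/{n}3.png",cv2.cvtColor(w["color"],cv2.COLOR_RGB2BGR))
E
```

```text
clock: 9.48
tool_pos: [0.4432, 0.2227, 0.4137]
orientation: [-92.6, 81.8, 85.8]
force: [3.3, -0.4, -2.2]
opening: 0.0174
t 9.475 theta 0.565057911216583 deg 32.37543349318818 radius 0.2367209056289368 xoff 0.0020356977092752717 tilt 8.177237950716101 tilt-theta -24.19819554247208 F [ 3.3361 -0.4046 -2.195 ] open 0.017430512194616873
j [ 47.1   1.8 -19.8  -5.8 -62.1  43.8]
[-0.0068  0.0106 -0.0012 -0.2124 -0.4136 -1.925 ]
[-0.0068  0.0107  0.      0.      0.     -1.9371]
[-0.0068  0.0107 -0.      0.     -0.     -1.9371]
[-0.0068  0.0107  0.     -0.      0.     -1.9371]
[-0.0067  0.0107 -0.      0.     -0.     -1.9371]
[-0.0067  0.0108 -0.     -0.      0.     -1.9371]
```

View pics/scene3.png

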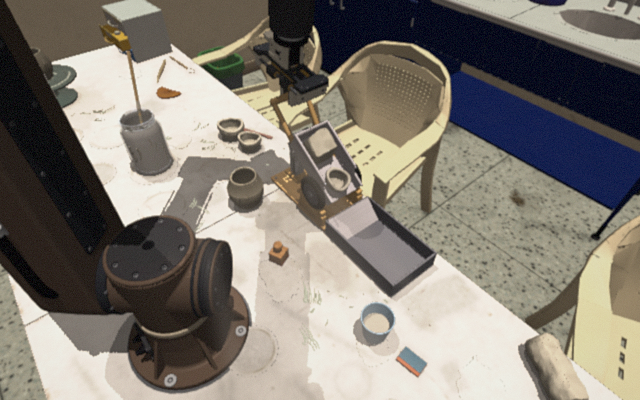

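```bash
python3 -m inch '[-0.006,0.0098,-0.001,-0.2,-0.4,-1.8,0.01, -0.006,0.0098,0,0,0,-1.8,0.01, -0.006,0.0098,0,0,0,-1.8,0.01, -0.006,0.0098,0,0,0,-1.8,0.01, -0.006,0.0098,0,0,0,-1.8,0.01, -0.006,0.0098,0,0,0,-1.8,0.01, -0.006,0.0098,0,0,0,-1.8,0.01]'; python3 arc.py 60 8;  python3 - <<'E'
from h import *
from plant import ctrl
for n in ("scene",):
    w=ctrl.snapshot(n)
    crop(w,230,50,450,310,2,"pics/scene4.png")
E
```

```text
clock: 10.4
tool_pos: [0.4413, 0.1391, 0.441]
orientation: [-91.0, 68.3, 87.7]
force: [3.1, -1.6, -4.6]
opening: 0.017
t 10.4 theta 0.8199474571178975 deg 46.979528715339576 radius 0.23662525348805943 xoff 0.0018814493490083514 tilt 21.713438516215973 tilt-theta -25.266090199123603 F [ 3.1016 -1.611  -4.6496] open 0.017018695368135703
j [ 32.5  -2.9 -16.7 -19.6 -64.8  62.8]
[-0.0052  0.0087 -0.0011  0.0501 -0.3729 -1.623 ]
[-0.0052  0.0087 -0.      0.      0.     -1.6358]
[-0.0052  0.0087  0.     -0.     -0.     -1.6358]
[-0.0052  0.0087  0.     -0.      0.     -1.6358]
[-0.0052  0.0087 -0.      0.     -0.     -1.6358]
[-0.0052  0.0087  0.     -0.      0.     -1.6358]
[-0.0052  0.0087  0.      0.      0.     -1.6358]
[-0.0052  0.0087  0.     -0.      0.     -1.6358]
```

View pics/scene4.png

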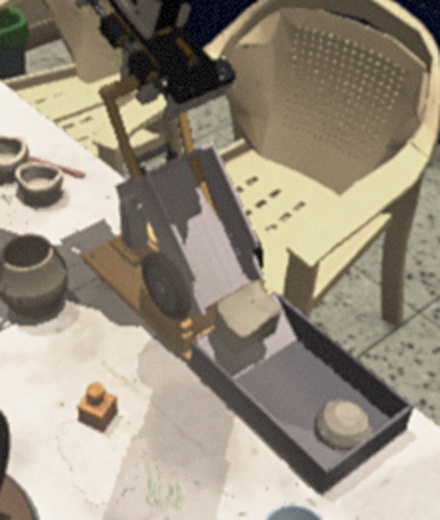

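```bash
python3 -m inch '[-0.0052,0.0087,-0.001,0,-0.3,-1.6,0.01, -0.0052,0.0087,0,0,0,-1.6,0.01, -0.0052,0.0087,0,0,0,-1.6,0.01, 0,0,0,0,0,0,0.01, 0,0,0,0,0,0,0.01]'; python3 arc.py 60 8;  python3 - <<'E'
from h import *
from plant import ctrl
w=ctrl.snapshot("scene"); np.savez("scene5.npz",**w)
crop(w,230,50,450,310,2,"pics/scene5.png")
w=ctrl.snapshot("top"); np.savez("top5.npz",**w)
cv2.imwrite(f"pics/top5.png",cv2.cvtColor(w["color"],cv2.COLOR_RGB2BGR))
E
```

```text
clock: 11.08
tool_pos: [0.4406, 0.1054, 0.446]
orientation: [-90.6, 63.1, 88.0]
force: [2.1, -0.7, -1.9]
opening: 0.017
t 11.075 theta 0.9183373821287051 deg 52.61685616506751 radius 0.23660192237119154 xoff 0.0018421519090473977 tilt 26.930722775566583 tilt-theta -25.686133389500927 F [ 2.1342 -0.7271 -1.9191] open 0.016999921340961132
j [ 25.2  -3.4 -15.  -25.9 -67.5  71.2]
[-0.003   0.0051 -0.0009 -0.0109 -0.3319 -0.9709]
[-0.003   0.0051 -0.     -0.      0.     -0.9837]
[-0.003   0.0051 -0.      0.      0.     -0.9837]
[-0.003   0.0051  0.      0.     -0.     -0.9837]
[-0.003   0.0051 -0.     -0.     -0.     -0.9837]
[-0.003   0.0051  0.      0.     -0.     -0.9837]
[-0.003   0.0051 -0.     -0.      0.     -0.9837]
[-0.003   0.0051 -0.     -0.      0.     -0.9837]
```

View pics/scene5.png

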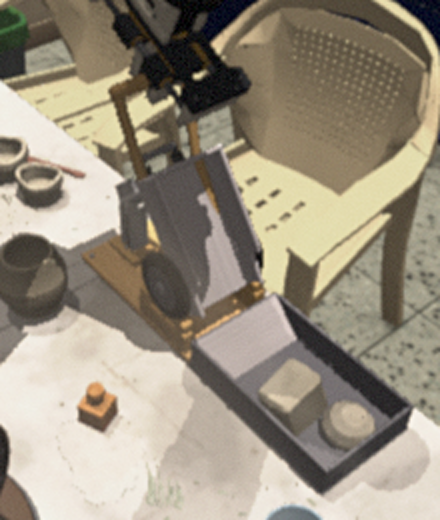

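View pics/top5.png

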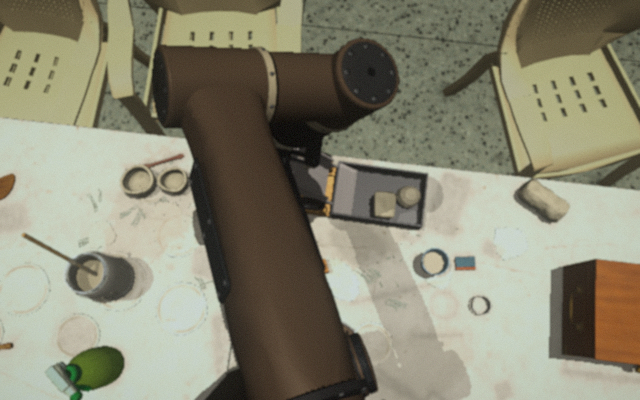

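```bash
python3 - <<'E'
from h import *
t=dict(np.load("top5.npz"));W=pts(t)
y=R.from_euler('z',1.6,degrees=True).as_matrix()
b=np.array([0.436,-.091,0])
v,u=np.mgrid[:400,:640]
D=(W-b)@y.T; z=D[...,2]
k=(abs(D[...,0])<.062)&(abs(D[...,1])<.106)&(z>.022)&(z<.12)&(u>365)&(D[...,1]<.03)
n,l,st,_=cv2.connectedComponentsWithStats(k.astype(np.uint8))
for i in range(1,n):
    if st[i,4]>30: print(st[i],D[l==i].mean(0).round(3),D[l==i].min(0).round(3),D[l==i].max(0).round(3))
E
python3 arc.py 20 16
```

```text
[397 186  23  22 361] [ 0.006 -0.079  0.034] [-0.02  -0.106  0.022] [ 0.034 -0.051  0.044]
[375 191  21  28 528] [-0.031 -0.02   0.062] [-0.062 -0.047  0.025] [0.013 0.007 0.078]
t 11.175 theta 0.9174865010970674 deg 52.56810427308694 radius 0.23657197058794174 xoff 0.001820216871337875 tilt 26.910250607757956 tilt-theta -25.657853665328982 F [ 2.0536 -0.5791 -1.7777] open 0.01709323267999723
j [ 25.2  -3.3 -15.  -25.8 -67.5  71.2]
[ 0.0068 -0.0106 -0.0008  0.0158 -0.3098  2.019 ]
[ 0.0068 -0.0106 -0.     -0.      0.      2.0069]
[ 0.0068 -0.0106  0.      0.     -0.      2.0069]
[ 0.0068 -0.0106 -0.      0.      0.      2.0069]
[ 0.0068 -0.0106  0.      0.      0.      2.0069]
[ 0.0068 -0.0106  0.     -0.     -0.      2.0069]
[ 0.0068 -0.0106  0.      0.      0.      2.0069]
[ 0.0068 -0.0106 -0.      0.     -0.      2.0069]
[ 0.0068 -0.0106 -0.      0.     -0.      2.0069]
[ 0.0068 -0.0106  0.     -0.     -0.      2.0069]
[ 0.0068 -0.0106 -0.      0.      0.      2.0069]
[ 0.0068 -0.0106 -0.     -0.     -0.      2.0069]
[ 0.0068 -0.0106  0.     -0.      0.      2.0069]
[ 0.0069 -0.0106 -0.      0.     -0.      2.0069]
[ 0.0069 -0.0106 -0.      0.      0.      2.0069]
[ 0.0069 -0.0106  0.     -0.      0.      2.0069]
```

```bash
python3 -m inch '[0.0068,-0.0106,-0.0005,0,-0.2,2,0.01, 0.0068,-0.0106,0,0,0,2,0.01, 0.0068,-0.0106,0,0,0,2,0.01, 0.0068,-0.0106,0,0,0,2,0.01, 0.0068,-0.0106,0,0,0,2,0.01, 0.0068,-0.0106,0,0,0,2,0.01, 0.0068,-0.0106,0,0,0,2,0.01, 0.0068,-0.0106,0,0,0,2,0.01, 0.0068,-0.0106,0,0,0,2,0.01, 0.0068,-0.0106,0,0,0,2,0.01]'; python3 arc.py 10 10
```

```text
clock: 12.42
tool_pos: [0.4437, 0.232, 0.4115]
orientation: [-93.0, 84.1, 85.9]
force: [4.6, -1.4, -3.8]
opening: 0.017
t 12.425 theta 0.5470687131094147 deg 31.344728364822714 radius 0.23676545011968114 xoff 0.0020095343161254265 tilt 5.914805314785661 tilt-theta -25.429923050037054 F [ 4.6298 -1.4405 -3.8195] open 0.017014427525331614
j [ 48.5   2.7 -19.8  -4.  -62.9  42.1]
[ 0.0072 -0.0111 -0.0008  0.2492 -0.2931  2.1189]
[ 0.0072 -0.0111 -0.     -0.      0.      2.1115]
[ 0.0072 -0.0111 -0.      0.     -0.      2.1115]
[ 0.0072 -0.0111  0.     -0.      0.      2.1115]
[ 0.0072 -0.0111 -0.      0.      0.      2.1115]
[ 0.0072 -0.0111  0.      0.     -0.      2.1115]
[ 0.0072 -0.0111 -0.     -0.      0.      2.1115]
[ 0.0072 -0.0111 -0.      0.     -0.      2.1115]
[ 0.0072 -0.0111 -0.     -0.     -0.      2.1115]
[ 0.0072 -0.0111  0.     -0.      0.      2.1115]
```

```bash
python3 -m inch '[0.0072,-0.0111,0,0.2,-0.2,2.1,0.01, 0.0072,-0.0111,0,0,0,2.1,0.01, 0.0072,-0.0111,0,0,0,2.1,0.01, 0.0072,-0.0111,0,0,0,2.1,0.01, 0.0072,-0.0111,0,0,0,2.1,0.01, 0.0072,-0.0111,0,0,0,2.1,0.01, 0.0072,-0.0111,0,0,0,2.1,0.01, 0.0072,-0.0111,0,0,0,2.1,0.01, 0.0072,-0.0111,0,0,0,2.1,0.01, 0.0072,-0.0111,0,0,0,2.1,0.01]'; python3 arc.py 0 6
```

```text
clock: 13.68
tool_pos: [0.4464, 0.3433, 0.3271]
orientation: [90.8, 73.5, -90.3]
force: [5.0, -3.1, -2.4]
opening: 0.0166
t 13.675 theta 0.1513962075879694 deg 8.674363729077136 radius 0.23681969261149588 xoff 0.002183129425757609 tilt -16.53253783974383 tilt-theta -25.206901568820967 F [ 4.9716 -3.063  -2.4021] open 0.016554582884970134
j [ 60.3  17.4 -19.3   8.7 -68.   24.3]
[ 0.0048 -0.0076 -0.0008  0.1079 -0.2824  1.4464]
[ 0.0048 -0.0076  0.      0.      0.      1.4446]
[ 0.0048 -0.0076  0.     -0.      0.      1.4446]
[ 0.0048 -0.0076  0.     -0.     -0.      1.4446]
[ 0.0048 -0.0076 -0.      0.      0.      1.4446]
[ 0.0048 -0.0076  0.      0.     -0.      1.4446]
```

```bash
python3 -m inch '[0.0055,-0.0085,-0.0005,0.1,-0.2,1.6,0.01, 0.0055,-0.0085,0,0,0,1.6,0.01, 0.0055,-0.0085,0,0,0,1.6,0.01, 0.0055,-0.0085,0,0,0,1.6,0.01, 0.0055,-0.0085,0,0,0,1.6,0.01]'; python3 arc.py -0.5 2
```

```text
clock: 14.3
tool_pos: [0.4479, 0.3758, 0.2848]
orientation: [90.2, 64.8, -91.1]
force: [-2.5, -1.9, 29.2]
opening: 0.0173
t 14.3 theta 0.002537834966889585 deg 0.14540723270349623 radius 0.23679277892933295 xoff 0.002329168579022847 tilt -25.177440251281347 tilt-theta -25.322847483984845 F [-2.4582 -1.9147 29.2335] open 0.017315785784977757
j [ 62.7  24.1 -17.9  11.4 -71.2  20.1]
[ 0.0011 -0.0015 -0.0002 -0.0088 -0.0841  0.2573]
[ 0.0011 -0.0015  0.     -0.      0.      0.2613]
```

```bash
python3 -m inch '[0,0,0,0,0,0,0.01, 0,0,0,0,0,0,0.01]'; python3 arc.py 0 2;  python3 - <<'E'
from h import *
from plant import ctrl
w=ctrl.snapshot("scene"); np.savez("scene6.npz",**w)
crop(w,230,50,450,310,2,"pics/scene6.png")
E
```

```text
clock: 14.55
tool_pos: [0.4478, 0.3765, 0.2849]
orientation: [90.2, 64.5, -91.1]
force: [0.9, -1.6, 3.2]
opening: 0.017
t 14.55 theta 0.004564154903232781 deg 0.261506812999179 radius 0.2368535147827746 xoff 0.0022928451770211048 tilt -25.485185484095737 tilt-theta -25.746692297094917 F [ 0.9048 -1.6136  3.2255] open 0.016979817623559143
j [ 62.8  24.2 -17.8  11.6 -71.5  20. ]
[ 0.0004  0.0001 -0.0003  0.0341 -0.1054 -0.1462]
[ 0.0004  0.0001 -0.     -0.      0.     -0.1426]
```

View pics/scene6.png

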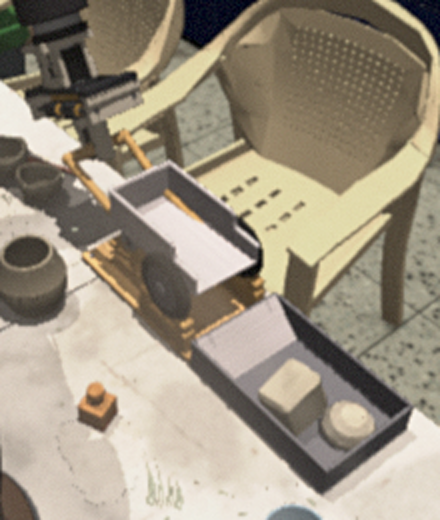

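Home in the clip; both clay pieces are in the tray. Opening, then backing straight off along the tool.

```bash
python3 -m inch '[0,0,0,0,0,0,0.03, 0,0,0,0,0,0,0.05, 0,0,0,0,0,0,0.085, 0,0,0,0,0,0,0.085, 0,0,0,0,0,0,0.085, 0,0,0,0,0,0,0.085]'; python3 st.py -25 0.12 4
```

```text
clock: 15.35
tool_pos: [0.4472, 0.3774, 0.284]
orientation: [90.0, 64.6, -91.2]
force: [-0.6, 0.2, -0.3]
opening: 0.0717
t 15.35 p [0.4472 0.3774 0.284 ] grasp [0.4458 0.3092 0.1403] tilt -25.377542656571276 F [-0.573   0.2072 -0.2814] open 0.0717277997509727 j [ 62.8  24.3 -17.8  11.4 -71.4  20. ]
in tool, grasp->bar: [0.0012 0.0017 0.0012]
[[-0.0297  0.0009  0.0002  0.0157 -0.0127 -0.0956]
 [-0.0297  0.0008  0.0002  0.0157 -0.0127 -0.0956]
 [-0.0297  0.0008  0.0003  0.0157 -0.0127 -0.0956]
 [-0.0297  0.0008  0.0003  0.0157 -0.0127 -0.0956]]
```

```bash
python3 -m inch '[-0.01,0.0005,0,0,0,0,0.085, -0.02,0.0008,0,0,0,0,0.085, -0.03,0.0008,0,0,0,0,0.085, -0.03,0.0008,0,0,0,0,0.085, -0.03,0.0008,0,0,0,0,0.085, -0.03,0,0,0,0,0,0.085, 0,0,0,0,0,0,0.085, 0,0,0,0,0,0,0.085, 0,0,0,0,0,0,0.085]'; python3 - <<'E'
from h import *
from plant import ctrl
np.set_printoptions(suppress=True,precision=4)
o,p,M=here(); print(p,o["force"],o["opening"])
w=ctrl.snapshot("scene"); crop(w,180,50,450,350,2,"pics/scene7.png")
t=ctrl.snapshot("top"); cv2.imwrite("pics/top7.png",cv2.cvtColor(t["color"],cv2.COLOR_RGB2BGR))
o,p,M=here(); w=ctrl.snapshot("wrist"); cv2.imwrite("pics/wrist7.png",cv2.cvtColor(w["color"],cv2.COLOR_RGB2BGR))
pose=(p,o["orientation"]); Wr=pts(w,pose); z=Wr[...,2]
for v in (180,200,220): 
    k=(abs(Wr[v,:,1]-.307)<.003)&(abs(z[v]-.145)<.012); print(v,Wr[v][k][:,2].max() if k.any() else None, np.where(k)[0][:1])
# rim of skip: rear wall top & side heights from top view, before vs now
t0=dict(np.load("top1.npz"));
for s in (t0,t):
    W=pts(s); k=(abs(W[...,0]-.44)<.045)&(W[...,1]>.195)&(W[...,1]<.215)&(W[...,2]>.13); print("rear wall z",k.sum(),np.median(W[k],0) if k.any() else 0)
W=pts(t);Y=R.from_euler('z',1.6,degrees=True).as_matrix(); D=(W-[.436,-.091,0])@Y.T
k=(abs(D[...,0])<.062)&(abs(D[...,1])<.106)&(D[...,2]>.022)&(D[...,2]<.12)&(D[...,1]<.03)
n,l,st,_=cv2.connectedComponentsWithStats(k.astype(np.uint8))
for i in range(1,n):
    if st[i,4]>30: print(st[i],D[l==i].mean(0).round(3))
E
```

```text
clock: 16.48
tool_pos: [0.4482, 0.4406, 0.4292]
orientation: [90.1, 64.7, -91.1]
force: [-0.1, 0.2, -0.2]
opening: 0.0851
[0.4482 0.4406 0.4292] [-0.1322  0.1987 -0.229 ] 0.08508376953875016
180 0.14830209210785583 [318]
200 0.1488259497346835 [318]
220 0.1483592216622311 [320]
rear wall z 172 [0.4412 0.2045 0.1504]
rear wall z 167 [0.4416 0.2039 0.1503]
[375 186  45  33 897] [-0.016 -0.044  0.051]
```

View pics/scene7.png

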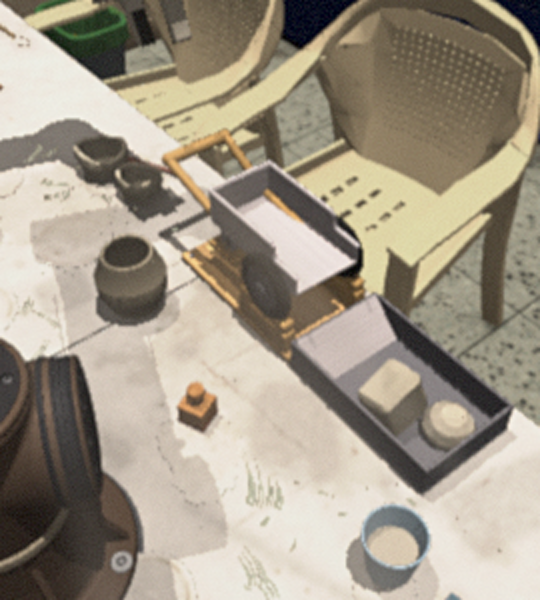

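View pics/wrist7.png

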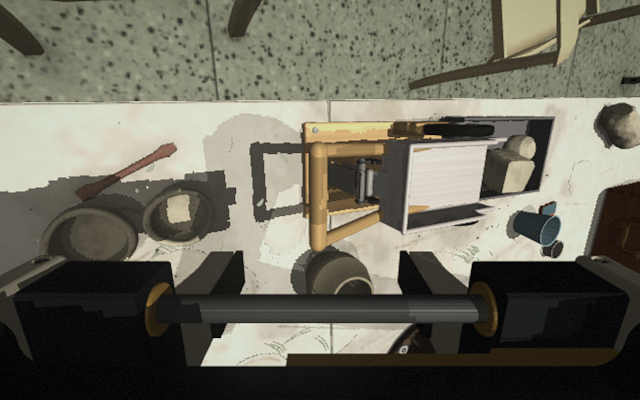

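```bash
python3 -c "
from plant import ctrl
print(ctrl.close_job())"
```

```text
the job is handed in; nothing more can be done
None
```

The job is done and handed in at about 16.6 s of the 48 s allowed. `close_job` reports no verdict, so what follows rests on my own checks.

**What I did:** I gripped the crossbar, with the fingers touching only the handle. I tipped the skip to about 0.92 rad, turning the tool with it about the axle. Both clay pieces slid out into the tray. With the handle still gripped, I lowered the skip at about 0.3 rad/s, pressed it home, opened the fingers and backed away.

**Last checks:**
- **Skip home:** The top of the crossbar is at 0.148 m and the rear wall at 0.150 m, both as before the lift. The upward force reached 29 N as the skip met its stop. The measured tip angle then was 0.0046 rad, against 0.0047 rad before the lift.
- **Clay pieces:** While the skip was tipped, the block was near (-0.03, -0.02) m and the pot near (0.01, -0.08) m in the tray frame, both inside the limits. The pot landed upside down. In the final measurement the two pieces merged into one blob, so I could not measure them separately. The pictures show both still in the tray.
- **Bystanders:** The wheel-thrown pot and the cup appear unmoved in the pictures; I did not measure their positions again.
- **Robot clear:** The fingers are about 0.16 m clear of the handle, and the wrist force reads near zero.

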